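# Lights, then shutter: photographing a find

### The job

Take a picture of the bone: with closed fingertips press the long bar key fully down, where it stays (it switches the lamps on), and only then press the large round button fully down (the shutter) and let it come up again. Press gently and draw back clear; do not shift or lift the switch boxes, do not press the small round button or the square key, and leave the bone and the brush where they lie.

Things in the scene. Friction and masses are not known exactly. Their poses are not given: they have to be found in the camera images.
- bar_box: Loose wireless switch box, grey, 66 x 66 x 36 mm high, 0.4 kg, standing on a rubber foot on the table; it carries the long bar key (54 mm along the box's y by 18 mm along its x, white) as its only cap, in the middle of its top. Origin: centre of its underside; z up, x and y along its sides.
- bar_top (a point): Centre of the top face of the long bar key (54 mm along the box's y by 18 mm along its x, white): with the cap up it is 50 mm above the table, 14 mm above its box. It goes down with the cap.
- bar_key (a joint): How far the bar key is pressed: 0 up, 0.008 m fully down (the cap still stands 6 mm above its box). It moves against about 3 N of friction, has no spring and stays down where it is left.
- large_box: Loose wireless switch box, grey, 66 x 66 x 36 mm high, 0.4 kg, standing on a rubber foot on the table; it carries the large round button (44 mm across, white) as its only cap, in the middle of its top. Origin: centre of its underside; z up, x and y along its sides.
- large_top (a point): Centre of the top face of the large round button (44 mm across, white): with the cap up it is 50 mm above the table, 14 mm above its box. It goes down with the cap.
- large_key (a joint): How far the large round button is pressed: 0 up, 0.008 m fully down (the cap still stands 6 mm above its box). A spring brings it up again: about 1 N to start it, 4 N fully down.
- small_box: Loose wireless switch box, grey, 66 x 66 x 36 mm high, 0.4 kg, standing on a rubber foot on the table; it carries the small round button (20 mm across, white) as its only cap, in the middle of its top. Origin: centre of its underside; z up, x and y along its sides.
- small_top (a point): Centre of the top face of the small round button (20 mm across, white): with the cap up it is 50 mm above the table, 14 mm above its box. It goes down with the cap.
- small_key (a joint): How far the small round button is pressed: 0 up, 0.008 m fully down (the cap still stands 6 mm above its box). A spring brings it up again: about 1 N to start it, 4 N fully down.
- square_box: Loose wireless switch box, grey, 66 x 66 x 36 mm high, 0.4 kg, standing on a rubber foot on the table; it carries the square key (20 x 20 mm, white) as its only cap, in the middle of its top. Origin: centre of its underside; z up, x and y along its sides.
- square_top (a point): Centre of the top face of the square key (20 x 20 mm, white): with the cap up it is 50 mm above the table, 14 mm above its box. It goes down with the cap.
- square_key (a joint): How far the square key is pressed: 0 up, 0.008 m fully down (the cap still stands 6 mm above its box). A spring brings it up again: about 1 N to start it, 4 N fully down.
- bone: Long bone, the find to be photographed: loose, 183 mm long, 60 mm wide and 34 mm high at its thicker end, lying on the table along its x axis, beyond the switch boxes. Origin: middle of its underside.
- brush: Loose dusting brush, 190 mm long, less than 50 mm high, lying on the table along its x axis, beyond the switch boxes. Origin: under its middle.
Mind the look-alikes: they are no part of the job. What is shaped like the bar_box but turquoise is not meant. What is shaped like the large_box but green is not meant.

How it is judged:
On the way, in this order (a step that is already met when the one before it is completed fails the run):
1. the fingers press the long bar key down (at least 5 of its 8 mm) (value of joint bar_key above 0.005 m and contact force between the fingers and bar_box above 0.3 N), for 0.05 s.
2. then the fingers press the large round button down (at least 5 of its 8 mm) (value of joint large_key above 0.005 m and contact force between the fingers and large_box above 0.3 N), for 0.05 s.
At the end, for the whole second after the job is handed in: The bar key is still down (more than 5 mm of 8), the other three caps are up (within 1.5 mm), every switch box stands still within 15 mm of where it was, and the bone and the brush lie within 20 mm of where they were (value of joint bar_key above 0.005 m and value of joint each of large_key, small_key, square_key below 0.0015 m and distance of each of bar_box, large_box, small_box, square_box from where it was at the start of the episode below 0.015 m and distance of each of bone, brush from where it was at the start of the episode below 0.02 m and linear speed of each of bar_box, large_box, small_box, square_box below 0.02 m/s); the robot touches nothing.
It fails at once if the large round button is pressed before the bar key is down (value of joint large_key above 0.003 m and value of joint bar_key below 0.005 m).
It fails at once if the small round button or the square key is pressed (value of joint any of small_key, square_key above 0.002 m).
It fails at once if a switch box is shifted more than 15 mm, lifted more than 6 mm or tipped (not (distance of bar_box from where it was at the start of the episode below 0.015 m) or not (distance of large_box from where it was at the start of the episode below 0.015 m) or not (distance of small_box from where it was at the start of the episode below 0.015 m) or not (distance of square_box from where it was at the start of the episode below 0.015 m) or height (world z) of any of bar_box, large_box, small_box, square_box above 0.006 m or angle between any of bar_box, large_box, small_box, square_box's own z axis and vertical above 0.15 rad).
It fails at once if the bone or the brush is shifted more than 20 mm (not (distance of bone from where it was at the start of the episode below 0.02 m) or not (distance of brush from where it was at the start of the episode below 0.02 m)).
It fails at once if a switch is pressed hard (more than 25 N) (contact force between the fingers and bar_box above 25 N or contact force between the fingers and large_box above 25 N or contact force between the fingers and small_box above 25 N or contact force between the fingers and square_box above 25 N).
It also fails if it takes over 48 s, if anything falls off the work surface, if the arm or the gripper's body presses on something with over 40 N, if the wrist force passes 120 N, or if a joint passes its speed limit or range.

### The arm

A 6-joint arm with a two-finger parallel gripper is mounted at the origin on the work surface. World frame = base frame: x ahead of the robot, y to its left, z up, the work surface at z = 0. Lengths are in m, angles in rad, forces in N, time in s.
With the tool pointing down it reaches from about 0.25 to 0.775 m from the base axis. Payload 4 kg.
Tool frame: the origin (TCP) lies at the very end of the fingers, on their centre line; the grasp point (between the pads) lies 19 mm behind it; z points along the fingers, x is the direction in which the jaws open and shut, and the axes are right-handed (so a half turn about z gives the same grasp; the last joint's range is limited). The gripper opens to 94 mm and grips with 3 to 60 N. Pads are 16 mm wide; open, the fingers measure 119 mm over their backs; the gripper's body (75 mm by 177 mm) begins 78 mm behind the grasp point.
Start: joints at [1.055, 0.087, 1.371, -0, 1.684, -0.103], TCP at [0.221, 0.504, 0.182] pointing down, gripper open.
Joint ranges: [-3.1, 3.1], [-0.76, 2.03], [0.27, 2.55], [-1.08, 4.22], [0.17, 2.65], [-2.57, 2.57]. Speed limits (rad/s): [2.79, 2.79, 3.14, 3.14, 3.14, 3.14].

### API

Orientations are given as [roll, pitch, yaw] about the fixed x, y, z axes, in that order (R = Rz(yaw) Ry(pitch) Rx(roll)).
In Python, from bench import robot, cams, ticket gives the robot as it stands.
- The arm moves only by the tool jog_arm, never from a script. Its argument "series" is a list of rows, each an object of numbers: "x", "y", "z": the shift along the tool's x, y, z in m; "rx", "ry", "rz": the turn, a rotation vector about the tool's x, y, z in degrees. A call has 1 to 12 rows; each row shifts and turns the pose as measured when the row begins, along the tool's axes as they then stand; what a row does not reach is not made up. A row lasts 1/12 s, in which the tool goes at most 41.7 mm and 7.16 degrees, less where a joint would pass 70% of its speed; a pose out of reach is approached as far as the arm can. A call with a gripper value outside its range is refused whole. "claw" is the opening, from 0 (shut) to 1 (fully open), set as the call begins (left out, the last holds). The fingers move at their own pace and stop on an object; the grip force is fixed at half the most. Time passes only in rows, so rows that do not move let the fingers close. It gives the time, the measured TCP pose, the force and the opening at its end, in the units of the state.
- robot.get_obs(): the state, without advancing time (a new reading comes with each control period).
- cams.snapshot(name): name is "side" or "top" or "wrist"; returns a dict with "img" (420x560x3 uint8, red, green, blue), "mtx" (3x3 intrinsics, pixels), "origin" and "attitude" of the camera in the world. Camera axes: x right, y down, z forward; pixel columns grow to the right and rows downward; lengths in m; the calibration is good to about 2 mm. A picture is of the moment at which its call begins. There is no depth.
- ticket.close_job(): hands the job in, once; it reports no verdict.
Trained networks look in a picture, given as the dict that the camera call returned (one of the last four; its "shot" number tells which), for a name from the list of things; names that differ only in an ending like _2 or _b are one class to them, and where a whole thing is asked for, a point or a joint stands for the part that bears it (a point fixed in the world has none). Each returns a list of dicts, best first, with "p" (0 to 1); they miss things now and then, are a little off and sometimes report something else, mostly with a low value. They report only what shows in the picture. A call takes as long as a camera call. They do not tell look-alikes from the thing itself.
- cams.look_for(thing, picture): "bbox" ([left, top, width, height] in pixels, round what is visible of it).
The state is a dict: "time": time; "joint_positions": joint angles; "qvel": joint speeds; "joint_torque": joint torques, N m; "tool_pos": TCP position; "ee_rot": TCP orientation; "wrist_force": force on the tool from outside, world axes, zero at the start; "wrist_torque": the same for the moment, N m; "width": finger opening in m.
Only numpy, scipy, OpenCV 4.12 (cv2) and the standard library are available. Lean on these libraries where they do the work, as an engineer would, in place of code of your own. Each camera call takes 0.05 s, during which the arm holds its last target.

## Working session

There is one attempt and no reset: what is moved stays moved. The work goes in short steps, Python scripts to look and compute and a tool call to move; the robot and the scene stay as the last step left them, time stands still between calls to the robot, and variables do not carry over. Pictures are saved under pics/ and viewed, and the job is handed in when it is done.

Besides the shell and the picture viewer there is one more tool, called after "Call:" as a command line: name --argument value ..., lists and objects as JSON in quotes. jog_arm: Moves the arm, as the interface text tells. Its arguments: {"type":"object","properties":{"series":{"type":"array","items":{"type":"object","properties":{"x":{"type":"number"},"y":{"type":"number"},"z":{"type":"number"},"rx":{"type":"number"},"ry":{"type":"number"},"rz":{"type":"number"}}}},"claw":{"type":"number"}},"required":["series"]}

```bash
mkdir -p pics; ls
python3 - <<'E'
from bench import robot,cams
import cv2
o=robot.get_obs();print({k:o[k] for k in('time','tool_pos','ee_rot','width','wrist_force')})
for n in('top','side'):
    s=cams.snapshot(n);cv2.imwrite(f'pics/{n}1.png',s['img'][:,:,::-1])
    print(n,s['mtx'],s['origin'],s['attitude'])
    for t in('bar_box','large_box','small_box','square_box','bone','brush'):
        print(t,[([round(v) for v in d['bbox']],round(d['p'],2)) for d in cams.look_for(t,s)])
E
```

```text
pics
{'time': 0.0, 'tool_pos': array([0.22034408, 0.50326264, 0.1802919 ]), 'ee_rot': array([-3.14138959e+00,  2.21205543e-03,  1.15803842e+00]), 'width': 0.09415257476004747, 'wrist_force': array([ 0.26974739, -0.67773441,  0.34115571])}
top [[411.94464445   0.         280.12305193]
 [  0.         411.94464445 206.73582647]
 [  0.           0.           1.        ]] [0.50049335 0.04900284 0.81475928] [-3.07679138  0.01807218 -1.58217606]
bar_box [([259, 222, 44, 40], 0.81), ([240, 293, 46, 51], 0.74), ([261, 157, 48, 45], 0.71)]
large_box [([105, 213, 50, 47], 0.98), ([172, 197, 47, 43], 0.82), ([134, 135, 45, 48], 0.59), ([183, 107, 97, 24], 0.44)]
small_box [([407, 230, 45, 39], 0.88)]
square_box [([338, 192, 41, 34], 0.62)]
bone [([356, 110, 95, 36], 0.6)]
brush [([183, 106, 98, 26], 0.77)]
side [[477.46080939   0.         278.72291424]
 [  0.         477.46080939 219.32059986]
 [  0.           0.           1.        ]] [ 0.52657895 -0.51120991  0.72767456] [-2.42596988e+00  1.55726548e-03 -4.61801132e-02]
bar_box [([215, 215, 48, 46], 0.94), ([283, 220, 49, 44], 0.79), ([147, 205, 46, 38], 0.58)]
large_box [([297, 136, 44, 34], 0.75), ([232, 117, 37, 36], 0.62), ([246, 162, 40, 35], 0.57)]
small_box [([204, 355, 53, 57], 0.79)]
square_box [([258, 283, 42, 46], 0.92), ([218, 214, 46, 49], 0.19)]
bone [([353, 297, 59, 110], 0.66)]
brush [([351, 165, 24, 75], 0.92)]
```

View pics/top1.png

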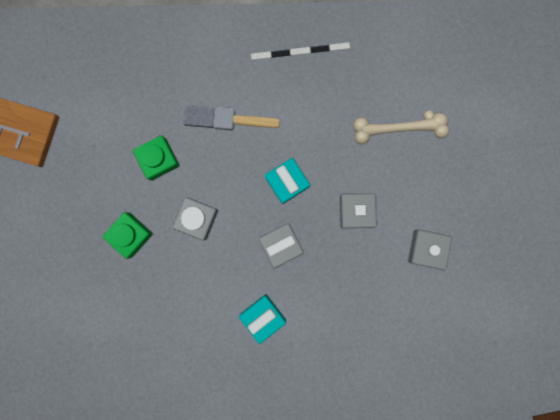

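View pics/side1.png

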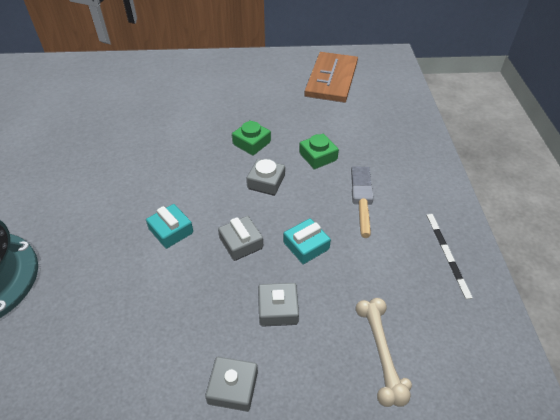

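In the top view, the bar-type boxes are grey at (281,246) and turquoise at (288,180) and (262,320). The large-button boxes are grey at (193,218) and green at (155,157) and (126,236). I choose the two grey ones. Next I check them in a close crop and triangulate the caps.

```bash
cat > h.py <<'E'
import numpy as np,cv2
from scipy.spatial.transform import Rotation as R
def cap(img,c,r=24):
    x0,y0=c[0]-r,c[1]-r
    p=img[y0:y0+2*r,x0:x0+2*r].astype(int)
    m=(p.min(2)>165).astype(np.uint8)
    n,l,st,ce=cv2.connectedComponentsWithStats(m)
    k=1+np.argmax(st[1:,4]); 
    ys,xs=np.nonzero(l==k)
    rect=cv2.minAreaRect(np.c_[xs,ys].astype(np.float32))
    return ce[k]+[x0,y0],st[k,4],rect,m
def ray(s,uv,z):
    A=R.from_euler('xyz',s['attitude']).as_matrix()
    d=A@np.linalg.inv(s['mtx'])@[*uv,1]
    o=np.array(s['origin']);return o+d*(z-o[2])/d[2]
E
python3 - <<'E'
from h import *
from bench import cams
t=cams.snapshot('top');s=cams.snapshot('side')
C={'bar':((281,246),(240,231)),'large':((193,218),(266,168)),'sq':((360,210),(278,297)),'small':((435,250),(231,377))}
tiles=[]
for n,(a,b) in C.items():
    for q,S in((a,t),(b,s)):
        c,ar,rect,m=cap(S['img'],q)
        print(n,c.round(1),ar,[np.round(v,1) for v in rect],ray(S,c,.05).round(4))
        # long axis in world
        if n=='bar':
            box=cv2.boxPoints(rect)+np.array(q)-24
            W=np.array([ray(S,p,.05) for p in box]);e=[W[(i+1)%4]-W[i] for i in range(4)]
            e=max(e,key=np.linalg.norm);print('long',np.linalg.norm(e),np.degrees(np.arctan2(e[1],e[0])))
        if n in('bar','large'):
            tiles.append(cv2.resize(S['img'][q[1]-35:q[1]+35,q[0]-35:q[0]+35],(300,300),interpolation=cv2.INTER_CUBIC))
im=np.vstack([np.hstack(tiles[:2]),np.hstack(tiles[2:])])
cv2.imwrite('pics/crop1.png',im[:,:,::-1])
E
```

```text
bar [280.3 245.4] 255 [array([23. , 23.5]), array([ 8.9, 28.2]), np.float64(63.4)] [0.4785 0.0628 0.05  ]
long 0.052118790990589636 -64.14986661474678
bar [242.7 228.9] 272 [array([27.5, 23.2]), array([33.8, 14.5]), np.float64(34.4)] [0.4852 0.057  0.05  ]
long 0.07147665349092872 -43.555064282864315
large [191.8 217.9] 421 [array([23., 24.]), array([22., 22.]), np.float64(90.0)] [0.5316 0.2272 0.05  ]
large [265.5 165.7] 249 [array([23.5, 22. ]), array([14., 21.]), np.float64(90.0)] [0.5319 0.2266 0.05  ]
sq [360.  209.5] 108 [array([24. , 23.5]), array([ 9., 10.]), np.float64(90.0)] [ 0.5433 -0.0857  0.05  ]
sq [281.3 297. ] 753 [array([24.6, 26. ]), array([30.1, 33.7]), np.float64(86.4)] [ 0.5491 -0.0923  0.05  ]
small [434.5 249.7] 83 [array([23.5, 23.5]), array([9., 9.]), np.float64(90.0)] [ 0.4677 -0.2202  0.05  ]
small [230.5 374.8] 145 [array([23.5, 22. ]), array([12. , 13.4]), np.float64(45.0)] [ 0.4682 -0.2211  0.05  ]
```

View pics/crop1.png

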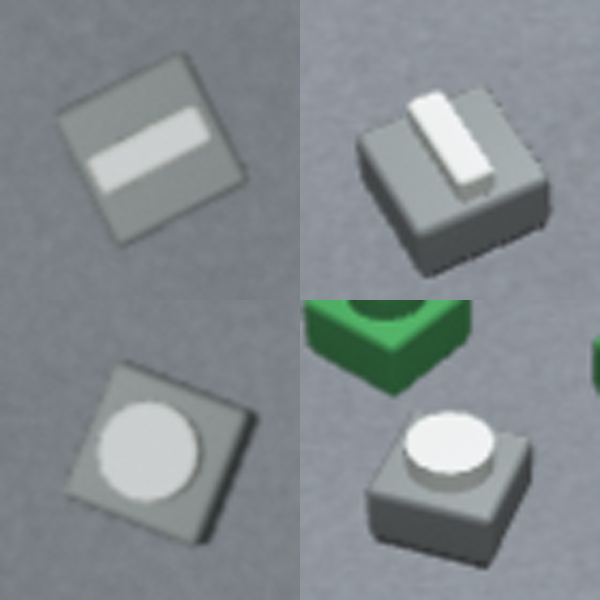

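The crop confirms both targets are grey: the bar key at world (0.4785, 0.063) and the large button at (0.5317, 0.227). Now I move over the bar with the fingers shut.

Call:
jog_arm --series '[{"x":-0.024,"y":0.033,"z":0.005},{"x":-0.024,"y":0.033,"z":0.005},{"x":-0.024,"y":0.033,"z":0.005},{"x":-0.024,"y":0.033,"z":0.005},{"x":-0.024,"y":0.033,"z":0.005},{"x":-0.024,"y":0.033,"z":0.005},{"x":-0.024,"y":0.033,"z":0.005},{"x":-0.024,"y":0.033,"z":0.005},{"x":-0.024,"y":0.033,"z":0.005},{"x":-0.024,"y":0.033,"z":0.005},{"x":-0.024,"y":0.033,"z":0.005},{"x":-0.024,"y":0.033,"z":0.005}]' --claw 0

```text
invalid input
```

Call:
jog_arm --series '[{"x":-0.024,"y":0.033,"z":0.005,"rx":0,"ry":0,"rz":0},{"x":-0.024,"y":0.033,"z":0.005,"rx":0,"ry":0,"rz":0}]' --claw 0.0

```text
time: 0.97
tool_pos: [0.2598, 0.4375, 0.1713]
ee_rot: [-3.139, -0.003, 1.168]
wrist_force: [0.1, 0.3, 0.4]
width: 0.0843
```

Call:
jog_arm --series '[{"x":-0.0235,"y":0.032,"z":0.006,"rx":0,"ry":0,"rz":0},{"x":-0.0235,"y":0.032,"z":0.006,"rx":0,"ry":0,"rz":0},{"x":-0.0235,"y":0.032,"z":0.006,"rx":0,"ry":0,"rz":0},{"x":-0.0235,"y":0.032,"z":0.006,"rx":0,"ry":0,"rz":0},{"x":-0.0235,"y":0.032,"z":0.006,"rx":0,"ry":0,"rz":0},{"x":-0.0235,"y":0.032,"z":0.006,"rx":0,"ry":0,"rz":0},{"x":-0.0235,"y":0.032,"z":0.006,"rx":0,"ry":0,"rz":0},{"x":-0.0235,"y":0.032,"z":0.006,"rx":0,"ry":0,"rz":0},{"x":-0.0235,"y":0.032,"z":0.006,"rx":0,"ry":0,"rz":0},{"x":-0.0235,"y":0.032,"z":0.006,"rx":0,"ry":0,"rz":0},{"x":-0.0235,"y":0.032,"z":0.006,"rx":0,"ry":0,"rz":0}]'

```text
time: 1.88
tool_pos: [0.4903, 0.048, 0.1042]
ee_rot: [3.136, -0.012, 1.176]
wrist_force: [0.5, -0.1, 0.7]
width: 0.0109
```

Run:
```python
from h import *
from bench import robot,cams
for i in range(3):
    t=cams.snapshot(('side','top','side')[i]);o=robot.get_obs();print(o['tool_pos'].round(4),o['ee_rot'].round(3),o['width'],o['wrist_force'].round(2),o['time'])
    if i: cv2.imwrite(f'pics/ab{i}.png',t['img'][:,:,::-1])
y=o['ee_rot'][2];d=np.array([.4785,.0628])-o['tool_pos'][:2]
print(d@[np.cos(y),np.sin(y)],d@[np.sin(y),-np.cos(y)])
a=cv2.imread('pics/ab1.png')[170:310,210:350];b=cv2.imread('pics/ab2.png')[120:260,170:310]
cv2.imwrite('pics/ab.png',cv2.resize(np.hstack([a,b]),(800,400)))
```

```text
[0.493  0.0412 0.1026] [ 3.133 -0.006  1.17 ] 0.006892016793928017 [ 1.9  -4.02 -0.5 ] 1.9333
[0.491  0.045  0.1028] [ 3.137 -0.009  1.169] 0.002859079161723536 [-0.59  0.38  0.09] 1.9833
[0.4899 0.0476 0.1033] [ 3.138 -0.011  1.171] 0.0010666340285011258 [-1.17 -0.18  0.13] 2.0333
0.009542079225947034 -0.016463226751900366
```

View pics/ab.png

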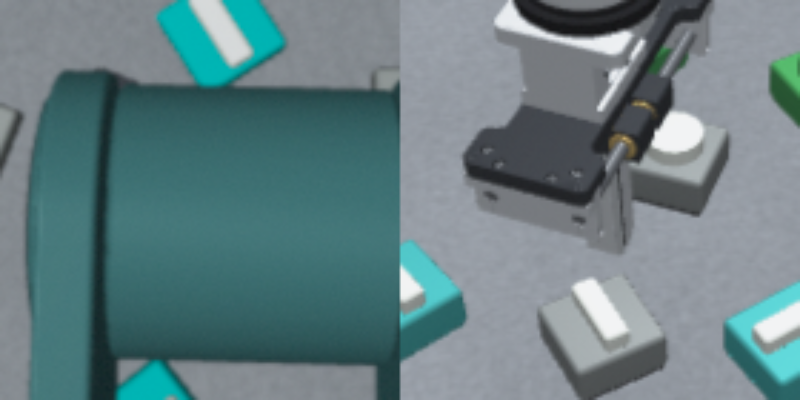

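The left panel (top) is blocked by the arm. The right panel (side) shows closed fingertips over the table behind the bar box, near image pixel (245,207), about 18 mm from the target by the state. I correct that now.

Call:
jog_arm --series '[{"x":0.006,"y":-0.01,"z":0.014,"rx":0,"ry":-0.5,"rz":0},{"x":0.004,"y":-0.007,"z":0.014,"rx":0,"ry":0,"rz":0},{"x":0,"y":0,"z":0,"rx":0,"ry":0,"rz":0}]'

```text
time: 2.28
tool_pos: [0.4785, 0.065, 0.0761]
ee_rot: [3.137, -0.004, 1.169]
wrist_force: [0.2, 0.2, 0.1]
width: 0.0005
```

```bash
cat > chk.py <<'E'
import sys
from h import *
from bench import robot,cams
tx,ty=float(sys.argv[1]),float(sys.argv[2]);u,v=int(sys.argv[3]),int(sys.argv[4]);nm=sys.argv[5]
P=[]
for i in range(3):
    t=cams.snapshot('side');o=robot.get_obs();P.append(o['tool_pos']);print(o['tool_pos'].round(4),o['ee_rot'].round(3),o['width'].round(4),o['wrist_force'].round(2),o['time'])
y=o['ee_rot'][2];p=P[-1];d=np.array([tx,ty])-p[:2]
print('need',d@[np.cos(y),np.sin(y)],d@[np.sin(y),-np.cos(y)])
A=R.from_euler('xyz',t['attitude']).as_matrix()
def pr(X):
    q=t['mtx']@A.T@(np.array(X)-t['origin']);return q[:2]/q[2]
im=t['img'][:,:,::-1].copy();big=cv2.resize(im[v-50:v+50,u-70:u+70],(784,560),interpolation=cv2.INTER_CUBIC)
for X,c in((p,(0,0,255)),([tx,ty,.05],(255,0,0))):
    q=(pr(X)-[u-70,v-50])*5.6;cv2.circle(big,tuple(int(k) for k in q),4,c,-1);print(pr(X))
cv2.imwrite(f'pics/{nm}.png',big)
E
python3 chk.py .4785 .0628 240 215 bar2
```

```text
Traceback (most recent call last):
  File "chk.py", line 7, in <module>
    t=cams.snapshot('side');o=robot.get_obs();P.append(o['tool_pos']);print(o['tool_pos'].round(4),o['ee_rot'].round(3),o['width'].round(4),o['wrist_force'].round(2),o['time'])
                                                                                                                        ^^^^^^^^^^^^^^^^
AttributeError: 'float' object has no attribute 'round'
```

```bash
sed -i "s/o\['width'\].round(4)/round(o['width'],4)/" chk.py; python3 chk.py .4785 .0628 240 215 bar2
```

```text
[0.4806 0.0645 0.0785] [ 3.133 -0.005  1.169] 0.0001 [ 0.49 -0.08  0.12] 2.3833
[0.4813 0.0642 0.0791] [ 3.131 -0.006  1.169] 0.0006 [ 0.21 -0.46  0.37] 2.4333
[0.4817 0.0639 0.0795] [ 3.13  -0.006  1.168] -0.0001 [ 0.42 -0.59 -0.21] 2.4833
need -0.00230122042543545 -0.0025321924152202436
[239.89012651 215.64230782]
[239.1415775  226.66344358]
```

View pics/bar2.png

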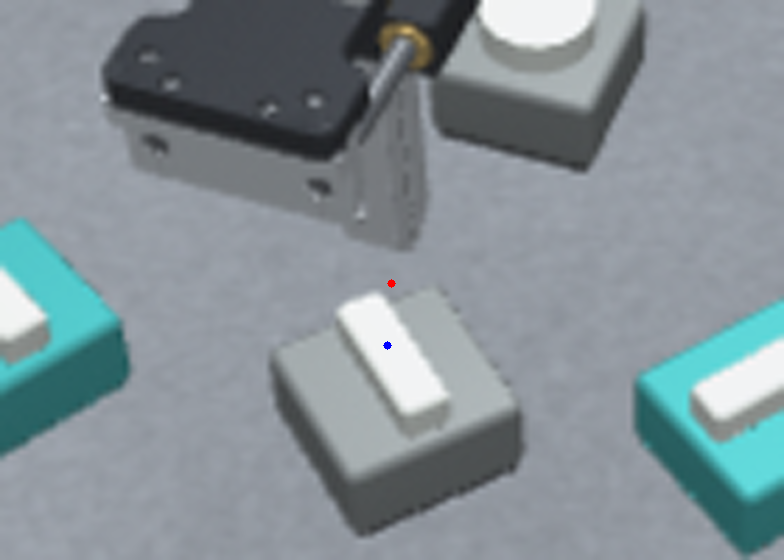

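The side picture shows the visible fingertip at crop (390,240), but the reported TCP projects to (391,284), about 8 px lower. I check this with the wrist camera before going down.

Run:
```python
from h import *
from bench import robot,cams
w=cams.snapshot('wrist');o=robot.get_obs();print(o['tool_pos'],o['ee_rot'],o['time'],o['joint_positions'])
print(w['mtx'],w['origin'],w['attitude'])
A=R.from_euler('xyz',w['attitude']).as_matrix()
im=w['img'][:,:,::-1].copy()
T=R.from_euler('xyz',o['ee_rot']).as_matrix()
for X,c in((o['tool_pos'],(0,0,255)),([.4785,.0628,.05],(255,0,0)),([.5317,.227,.05],(0,255,0)),(o['tool_pos']+T@[0,0,-.02],(0,255,255))):
    q=w['mtx']@A.T@(np.array(X)-w['origin']);q=q[:2]/q[2];print(q);cv2.circle(im,tuple(int(k) for k in q),3,c,-1)
cv2.imwrite('pics/w1.png',im)
s=cams.snapshot('side')
for d in cams.look_for('bar_box',w):print(d)
cv2.imwrite('pics/side3.png',s['img'][:,:,::-1])
```

```text
[0.48192749 0.06374691 0.079563  ] [ 3.13015945 -0.00603477  1.16778476] 2.5333 [ 1.41292408e-02 -2.26028584e-02  1.68770882e+00  8.89972849e-04
  1.46358897e+00 -1.15371054e+00]
[[364.84361263   0.         284.15507232]
 [  0.         364.84361263 206.74315829]
 [  0.           0.           1.        ]] [0.41373767 0.09026797 0.2815286 ] [ 2.88522962 -0.00755361  1.16790155]
[285.54153164 240.04193915]
[281.70270433 220.83872769]
[543.94976596 197.70680749]
[285.73685384 252.45991118]
{'bbox': [219.4, 149.5, 124.5, 100.6], 'p': 0.87}
{'bbox': [175.8, 0.0, 130.0, 66.1], 'p': 0.79}
{'bbox': [278.0, 361.5, 11.7, 20.1], 'p': 0.47}
```

View pics/w1.png

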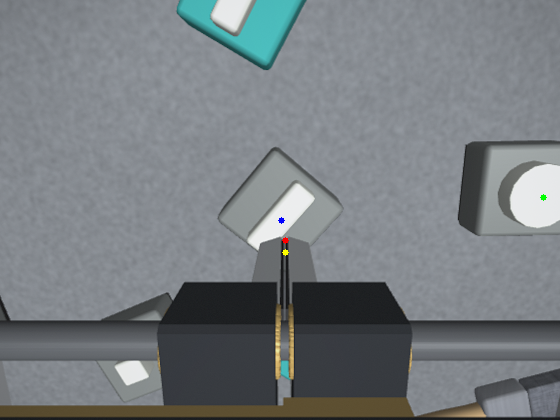

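View pics/side3.png

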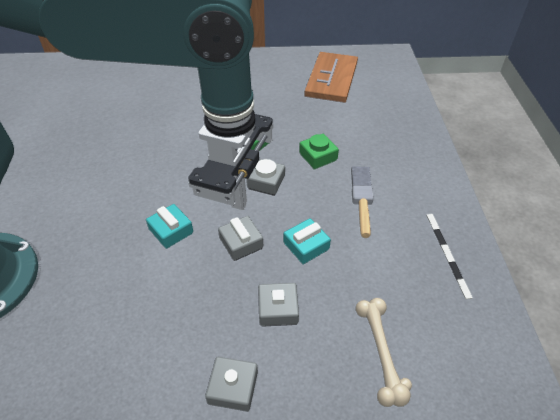

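Run:
```python
from h import *
from bench import robot,cams
s=cams.snapshot('side');o=robot.get_obs();print(o['tool_pos'],o['ee_rot'],o['time'])
A=R.from_euler('xyz',s['attitude']).as_matrix();T=R.from_euler('xyz',o['ee_rot']).as_matrix()
u0,v0,k=190,140,7
im=cv2.resize(s['img'][v0:v0+80,u0:u0+110,::-1],None,fx=k,fy=k,interpolation=cv2.INTER_CUBIC)
def pr(X):
    q=s['mtx']@A.T@(X-s['origin']);return tuple(int(a) for a in (q[:2]/q[2]-[u0,v0])*k)
for z,c in((0,(0,0,255)),(-.03,(0,255,255)),(-.06,(0,255,0)),(-.097,(255,0,255))):
    P=[pr(o['tool_pos']+T@np.array([a,b,z])) for a,b in((-.0125,-.008),(.0125,-.008),(.0125,.008),(-.0125,.008))]
    cv2.polylines(im,[np.array(P)],True,c,1)
cv2.imwrite('pics/ov.png',im)
```

```text
[0.48177239 0.06335775 0.07910768] [ 3.13081321 -0.00568928  1.16698509] 2.6833
```

View pics/ov.png

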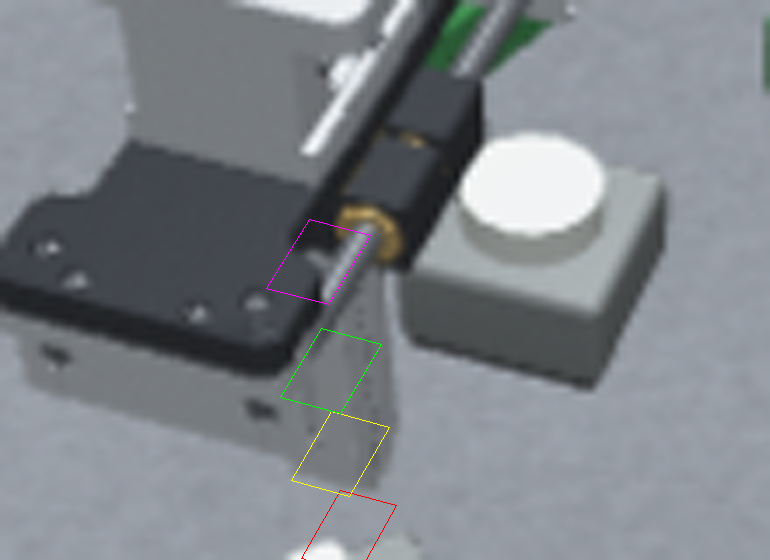

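Run:
```python
from h import *
im=cv2.imread('pics/side1.png')
K=np.array([[477.4608,0,278.7229],[0,477.4608,219.3206],[0,0,1]]);A=R.from_euler('xyz',[-2.42596988,1.557e-3,-4.618e-2]).as_matrix();O=np.array([.52657895,-.51120991,.72767456])
p=np.array([.2203,.5033,.1803]);T=R.from_euler('xyz',[-3.1414,.0022,1.158]).as_matrix()
u0,v0,k=60,0,7
b=cv2.resize(im[v0:v0+80,u0:u0+110],None,fx=k,fy=k,interpolation=cv2.INTER_CUBIC)
def pr(X):
    q=K@A.T@(X-O);return tuple(int(a) for a in (q[:2]/q[2]-[u0,v0])*k)
for sx in(-1,1):
  for z,c in((0,(0,0,255)),(-.03,(0,255,255)),(-.06,(0,255,0))):
    P=[pr(p+T@np.array([sx*a,b_,z])) for a,b_ in((.047,-.008),(.0595,-.008),(.0595,.008),(.047,.008))]
    cv2.polylines(b,[np.array(P)],True,c,1)
cv2.imwrite('pics/ov0.png',b)
```

```text
(no output)
```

View pics/ov0.png

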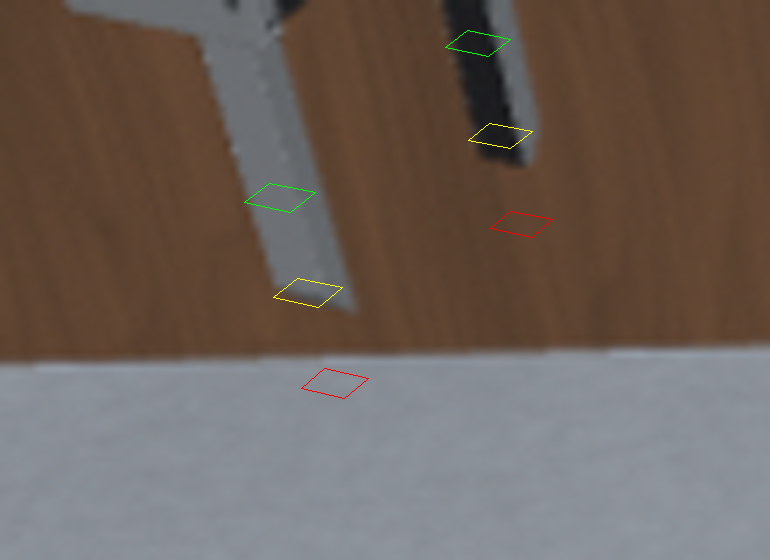

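The side camera shows the fingertips about 27 mm higher than the reported TCP, both now and at the start. The wrist camera agrees with the reported TCP. So I will go down in small steps, watching the force and the pictures.

Call:
jog_arm --series '[{"x":-0.003,"y":-0.002,"z":0.008,"rx":0,"ry":0,"rz":0},{"x":0,"y":0,"z":0.006,"rx":0,"ry":0,"rz":0},{"x":0,"y":0,"z":0,"rx":0,"ry":0,"rz":0},{"x":0,"y":0,"z":0,"rx":0,"ry":0,"rz":0}]'

```text
time: 3.02
tool_pos: [0.4791, 0.0608, 0.0643]
ee_rot: [3.13, -0.006, 1.166]
wrist_force: [-0.3, 0.1, 0.5]
width: 0.0004
```

```bash
python3 chk.py .4785 .0628 240 215 bar3
python3 - <<'E'
from h import *
from bench import cams
w=cams.snapshot('wrist');cv2.imwrite('pics/w3.png',cv2.resize(w['img'][100:310,180:460,::-1],(784,588)))
a=cv2.imread('pics/bar3.png');b=cv2.imread('pics/w3.png')
cv2.imwrite('pics/both3.png',np.hstack([cv2.resize(a,(400,300)),cv2.resize(b,(400,300))]))
E
```

```text
[0.479  0.0608 0.0642] [ 3.13  -0.006  1.166] 0.0008 [ 0.13  0.02 -0.41] 3.0667
[0.4792 0.0609 0.0645] [ 3.13  -0.006  1.166] 0.0007 [-0.61  0.09  0.01] 3.1167
[0.4794 0.0609 0.0647] [ 3.129 -0.006  1.166] 0.0006 [-0.35  0.14  0.48] 3.1667
need 0.0013603376649935698 -0.001604101065877264
[239.13052158 222.23672555]
[239.1415775  226.66344358]
```

View pics/both3.png

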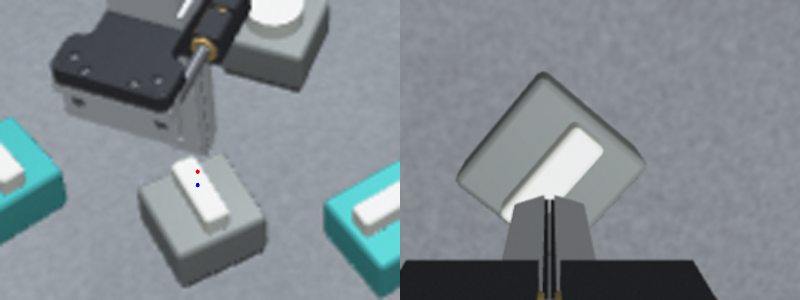

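Run:
```python
from h import *
from bench import robot,cams
s=cams.snapshot('side');w=cams.snapshot('wrist');o=robot.get_obs();print(o['tool_pos'],o['ee_rot'],o['time'],w['origin'],w['attitude'])
np.savez('z.npz',**{k+n:np.array(S[k]) for n,S in(('s',s),('w',w)) for k in('img','mtx','origin','attitude')},p=o['tool_pos'],r=o['ee_rot'])
a=cv2.resize(s['img'][165:245,200:300,::-1],None,fx=4,fy=4,interpolation=cv2.INTER_CUBIC)
b=cv2.resize(w['img'][140:300,180:380,::-1],None,fx=2,fy=2,interpolation=cv2.INTER_CUBIC)
cv2.imwrite('pics/sw.png',np.vstack([np.hstack([a,b])]))
```

```text
[0.47973054 0.06098106 0.06511585] [ 3.12841185 -0.0066914   1.16665325] 3.3167 [0.41131444 0.08743004 0.26698343] [ 2.88332483 -0.00832314  1.16632338]
```

View pics/sw.png

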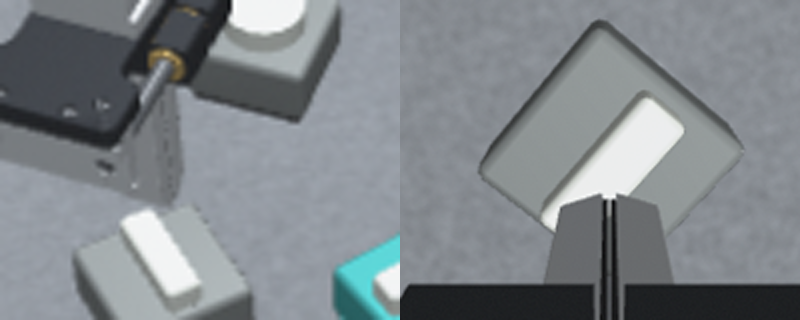

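Run:
```python
from h import *
d=np.load('z.npz')
def rr(n,uv):
    A=R.from_euler('xyz',d['attitude'+n]).as_matrix();v=A@np.linalg.inv(d['mtx'+n])@[*uv,1];return d['origin'+n],v/np.linalg.norm(v)
T=R.from_euler('xyz',d['r']).as_matrix()
for us in((238.8,212.5),(240,214.5)):
  a,u=rr('s',us);b,v=rr('w',(285,237.5))
  t=np.linalg.lstsq(np.c_[u,-v],b-a,rcond=None)[0];P=a+t[0]*u;Q=b+t[1]*v
  print(P,Q,np.linalg.norm(P-Q),T.T@((P+Q)/2-d['p']))
# large/bar predicted in wrist
A=R.from_euler('xyz',d['attitudew']).as_matrix()
for X in([.4785,.0628,.05],[.5317,.227,.05]):
    q=d['mtxw']@A.T@(np.array(X)-d['originw']);print(q[:2]/q[2])
# tip centre candidates
from itertools import product
print('wrist cam in tool',T.T@(d['originw']-d['p']), T.T@A@[0,0,1])
im=d['imgw'][:,:,::-1].copy()
cv2.imwrite('pics/w5.png',im)
```

```text
[0.48010898 0.0664916  0.0852166 ] [0.47236534 0.06345123 0.08304279] 0.008598443901779136 [ 0.00242237 -0.00453027 -0.01905943]
[0.48196963 0.06592513 0.08031339] [0.47401275 0.06280419 0.07807931] 0.008834215219644392 [ 0.00252121 -0.00274415 -0.01410134]
[287.3403451  228.59928858]
[565.55362326 203.67905004]
wrist cam in tool [-0.00123427 -0.0706378  -0.20282901] [0.00149338 0.24264341 0.9701144 ]
```

View pics/w5.png

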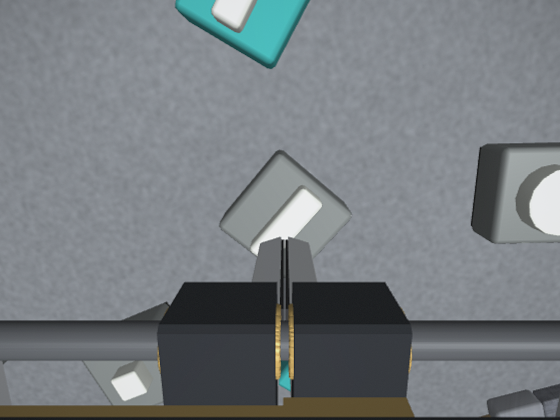

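Run:
```python
from h import *
from scipy.optimize import least_squares
d=np.load('z.npz')
A=R.from_euler('xyz',d['attitudew']).as_matrix()
th=np.radians(-64.15);y=np.array([np.cos(th),np.sin(th)]);x=np.array([y[1],-y[0]])
c=np.array([.4785,.0628])
cor=[np.r_[c+.032*(a*x+b*y),.036] for a in(-1,1) for b in(-1,1)]
capc=[np.r_[c+(a*.0085*x+b*.0265*y),.05] for a in(-1,1) for b in(-1,1)]
def pr(X,o,A=A):
    q=d['mtxw']@A.T@(np.array(X)-o);return q[:2]/q[2]
o0=d['originw']
print([pr(X,o0).round(1) for X in cor]);print([pr(X,o0).round(1) for X in capc])
obs_box=np.array([[280,150],[351,215],[220,226]]);obs_cap=np.array([[304.5,187],[322,205],[251.5,246]])
def match(O,Ps):
    pp=np.array([pr(X,o0) for X in Ps]);return [Ps[np.argmin(np.linalg.norm(pp-q,axis=1))] for q in O]
M=match(obs_box,cor)+match(obs_cap,capc);O=np.r_[obs_box,obs_cap]
def f(p,rot):
    AA=R.from_rotvec(p[3:]).as_matrix()@A if rot else A
    return np.concatenate([pr(X,o0+p[:3],AA)-q for X,q in zip(M,O)])
for rot in(0,1):
    r=least_squares(f,np.zeros(6 if rot else 3),args=(rot,));print(rot,r.x.round(4),r.fun.round(1))
    AA=R.from_rotvec(r.x[3:]).as_matrix()@A if rot else A
    print(pr([.5317,.227,.05],o0+r.x[:3],AA))
```

```text
[array([355.3, 217.2]), array([291.4, 284.2]), array([282.1, 153.5]), array([218.9, 226.7])]
[array([326. , 206.2]), array([270.2, 266.5]), array([305.5, 188.5]), array([249.8, 250.3])]
0 [-0.0002  0.0009  0.0079] [ 0.9  3.   0.9 -0.3 -0.2 -2.1 -1.1 -0.3  1.4 -1.1 -1.8  0.7]
[554.8698426  201.46394803]
1 [-0.0054 -0.0022  0.0069  0.0145 -0.0225 -0.0043] [ 0.5  3.   0.5 -1.1 -0.4 -1.6 -0.8 -0.1  1.6 -1.3 -1.3  1.1]
[551.07955177 199.11241585]
```

The box corners in the wrist image put the camera within about 1 mm of its reported position horizontally, but about 8 mm higher. So the xy is sound and the height is uncertain. I go down until I feel contact.

Call:
jog_arm --series '[{"x":0.001,"y":-0.001,"z":0.004,"rx":0,"ry":0,"rz":0},{"x":0,"y":0,"z":0.004,"rx":0,"ry":0,"rz":0},{"x":0,"y":0,"z":0.002,"rx":0,"ry":0,"rz":0},{"x":0,"y":0,"z":0,"rx":0,"ry":0,"rz":0}]'

```text
time: 3.65
tool_pos: [0.4797, 0.0626, 0.0546]
ee_rot: [3.127, -0.007, 1.167]
wrist_force: [0.6, 0.1, -0.2]
width: 0.0006
```

```bash
cat > two.py <<'E'
import sys
from h import *
from bench import robot,cams
n=sys.argv[1];u,v=int(sys.argv[2]),int(sys.argv[3])
s=cams.snapshot('side');w=cams.snapshot('wrist');o=robot.get_obs();print(o['tool_pos'].round(4),o['ee_rot'].round(3),o['wrist_force'].round(2),o['time'])
a=cv2.resize(s['img'][v-40:v+40,u-50:u+50,::-1],None,fx=4,fy=4,interpolation=cv2.INTER_CUBIC)
b=cv2.resize(w['img'][140:300,180:380,::-1],None,fx=2,fy=2,interpolation=cv2.INTER_CUBIC)
cv2.imwrite(f'pics/{n}.png',np.hstack([a,b]))
E
python3 two.py sw2 250 205
```

```text
[0.48   0.0626 0.055 ] [ 3.127 -0.007  1.167] [-0.42  0.01 -0.1 ] 3.75
```

View pics/sw2.png

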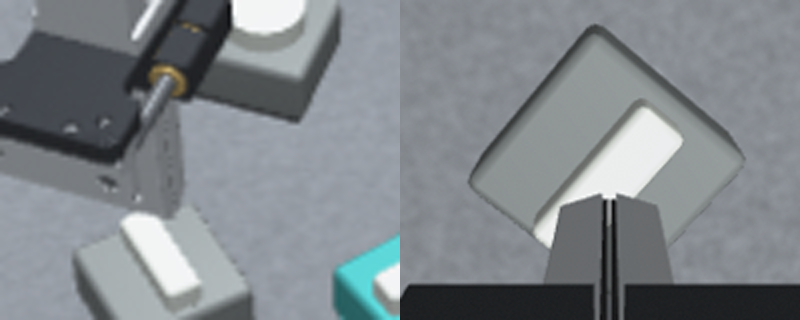

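Still clear of the bar: the side view shows a gap, and there is no force. Continuing down.

Call:
jog_arm --series '[{"x":0,"y":0,"z":0.003,"rx":0,"ry":0,"rz":0},{"x":0,"y":0,"z":0.003,"rx":0,"ry":0,"rz":0},{"x":0,"y":0,"z":0.001,"rx":0,"ry":0,"rz":0}]'

```text
time: 4.0
tool_pos: [0.4806, 0.0625, 0.048]
ee_rot: [3.126, -0.008, 1.167]
wrist_force: [0.8, -0.1, -0.1]
width: 0.0002
```

```bash
python3 two.py sw3 250 205
```

```text
[0.4805 0.0626 0.048 ] [ 3.126 -0.008  1.167] [ 0.37  0.85 -0.75] 4.1
```

View pics/sw3.png

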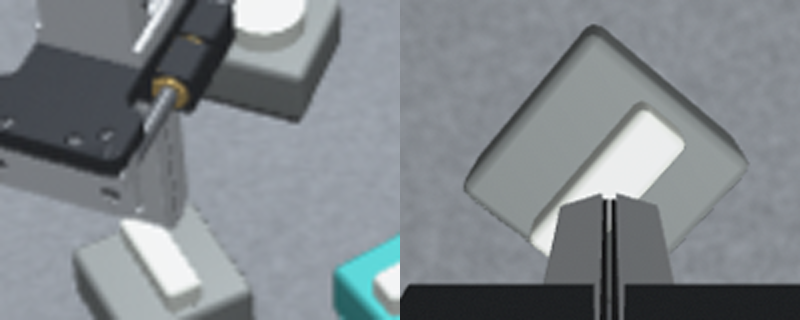

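There is no contact at reported z = 0.048. Both pictures agree the tip is about 20–25 mm higher than reported and lies over the bar. I trim the small tilt and keep going.

Call:
jog_arm --series '[{"x":0,"y":-0.001,"z":0.003,"rx":0.8,"ry":-0.4,"rz":0},{"x":0,"y":-0.001,"z":0.003,"rx":0,"ry":0,"rz":0},{"x":0,"y":0,"z":0.002,"rx":0,"ry":0,"rz":0},{"x":0,"y":0,"z":0.001,"rx":0,"ry":0,"rz":0}]'

```text
time: 4.43
tool_pos: [0.479, 0.0634, 0.0386]
ee_rot: [3.141, -0.0, 1.167]
wrist_force: [-0.4, -0.5, 0.6]
width: 0.0
```

```bash
python3 two.py sw4 250 205
```

```text
[0.4789 0.0634 0.0386] [ 3.141 -0.     1.167] [-0.69  0.14  0.34] 4.5333
```

View pics/sw4.png

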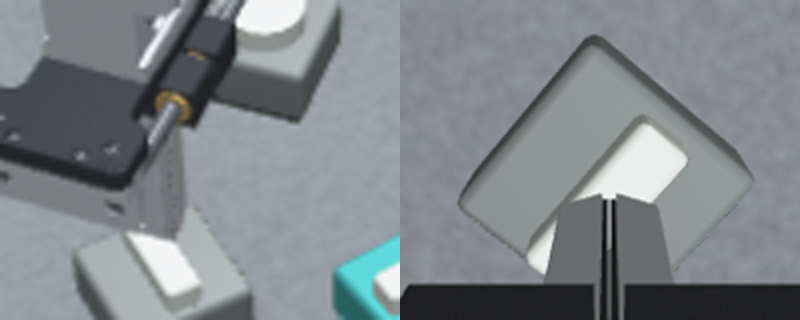

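Call:
jog_arm --series '[{"x":0,"y":0,"z":0.003,"rx":0,"ry":0,"rz":0},{"x":0,"y":0,"z":0.003,"rx":0,"ry":0,"rz":0},{"x":0,"y":0,"z":0.001,"rx":0,"ry":0,"rz":0},{"x":0,"y":0,"z":0.001,"rx":0,"ry":0,"rz":0}]'

```text
time: 4.87
tool_pos: [0.4792, 0.0634, 0.0303]
ee_rot: [3.14, -0.001, 1.167]
wrist_force: [0.2, 0.5, -0.4]
width: 0.0006
```

```bash
python3 two.py sw5 250 205
```

```text
[0.479  0.0634 0.0302] [ 3.140e+00 -1.000e-03  1.167e+00] [0.25 0.66 0.56] 4.9667
```

View pics/sw5.png

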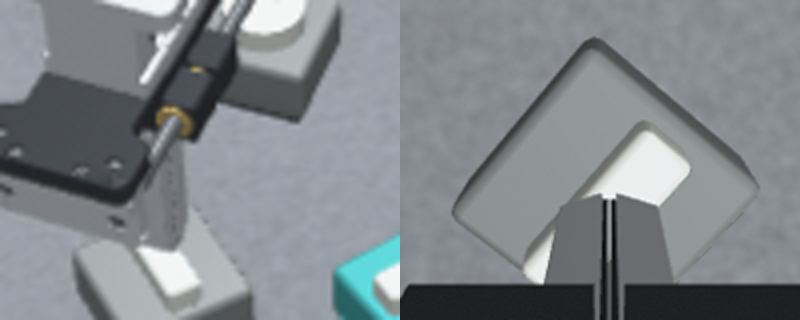

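Call:
jog_arm --series '[{"x":0,"y":0,"z":0.002,"rx":0,"ry":0,"rz":0},{"x":0,"y":0,"z":0.0015,"rx":0,"ry":0,"rz":0}]'

```text
time: 5.13
tool_pos: [0.4794, 0.0634, 0.0269]
ee_rot: [3.139, -0.001, 1.167]
wrist_force: [0.4, 0.5, 0.6]
width: 0.0006
```

Call:
jog_arm --series '[{"x":0,"y":0,"z":0.0015,"rx":0,"ry":0,"rz":0},{"x":0,"y":0,"z":0.001,"rx":0,"ry":0,"rz":0}]'

```text
time: 5.3
tool_pos: [0.4795, 0.0634, 0.0247]
ee_rot: [3.139, -0.001, 1.167]
wrist_force: [-1.6, 0.2, 2.8]
width: 0.0005
```

Contact: 2.8 N at reported z = 0.0247, so the true tip is about 25 mm higher than reported. Now I press the 8 mm gently.

Call:
jog_arm --series '[{"x":0,"y":0,"z":0.0015,"rx":0,"ry":0,"rz":0},{"x":0,"y":0,"z":0.0015,"rx":0,"ry":0,"rz":0}]'

```text
time: 5.47
tool_pos: [0.4795, 0.0634, 0.0223]
ee_rot: [3.139, -0.001, 1.167]
wrist_force: [-1.6, -0.1, 3.5]
width: 0.0007
```

Call:
jog_arm --series '[{"x":0,"y":0,"z":0.0015,"rx":0,"ry":0,"rz":0},{"x":0,"y":0,"z":0.0015,"rx":0,"ry":0,"rz":0}]'

```text
time: 5.63
tool_pos: [0.4795, 0.0634, 0.0195]
ee_rot: [3.139, -0.001, 1.167]
wrist_force: [-1.2, -0.7, 3.6]
width: 0.0004
```

```bash
python3 two.py sw6 250 205
```

```text
[0.4795 0.0634 0.0192] [ 3.139e+00 -1.000e-03  1.167e+00] [-0.93  0.03  1.14] 5.7333
```

View pics/sw6.png

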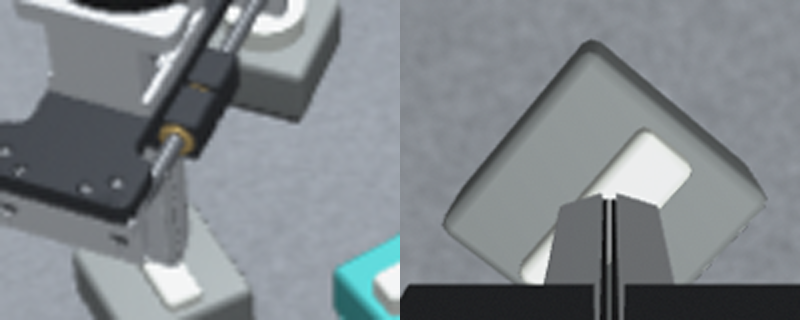

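Call:
jog_arm --series '[{"x":0,"y":0,"z":0.001,"rx":0,"ry":0,"rz":0},{"x":0,"y":0,"z":0.001,"rx":0,"ry":0,"rz":0}]'

```text
time: 5.9
tool_pos: [0.4796, 0.0634, 0.0182]
ee_rot: [3.139, -0.001, 1.167]
wrist_force: [-4.3, -0.1, 13.1]
width: 0.0007
```

Call:
jog_arm --series '[{"x":0,"y":0,"z":0.001,"rx":0,"ry":0,"rz":0}]'

```text
time: 5.98
tool_pos: [0.4796, 0.0634, 0.0182]
ee_rot: [3.139, -0.001, 1.167]
wrist_force: [-4.2, -1.3, 8.8]
width: 0.0004
```

Call:
jog_arm --series '[{"x":0,"y":0,"z":0.001,"rx":0,"ry":0,"rz":0}]'

```text
time: 6.07
tool_pos: [0.4796, 0.0634, 0.0182]
ee_rot: [3.139, -0.001, 1.167]
wrist_force: [-3.1, -0.3, 7.3]
width: 0.0006
```

The key has bottomed: z stops at 0.0182 and the force rises to 13 N. I draw back up.

Call:
jog_arm --series '[{"x":0,"y":0,"z":-0.003,"rx":0,"ry":0,"rz":0},{"x":0,"y":0,"z":-0.01,"rx":0,"ry":0,"rz":0},{"x":0,"y":0,"z":-0.02,"rx":0,"ry":0,"rz":0},{"x":0,"y":0,"z":-0.02,"rx":0,"ry":0,"rz":0},{"x":0,"y":0,"z":0,"rx":0,"ry":0,"rz":0}]'

```text
time: 6.48
tool_pos: [0.4787, 0.0634, 0.0719]
ee_rot: [3.141, -0.0, 1.167]
wrist_force: [0.2, -0.1, 0.6]
width: 0.0003
```

```bash
python3 two.py sw7 250 215;python3 - <<'E'
from bench import robot
import numpy as np
o=robot.get_obs();y=o['ee_rot'][2];d=np.array([.5317,.227])-o['tool_pos'][:2];print(o['tool_pos'],d@[np.cos(y),np.sin(y)],d@[np.sin(y),-np.cos(y)])
E
```

```text
[0.4765 0.0633 0.0684] [-3.137e+00  2.000e-03  1.167e+00] [ 0.08 -0.4  -0.61] 6.5833
[0.47652718 0.06332736 0.06841818] 0.1721847142421181 -0.013608726061735662
```

View pics/sw7.png

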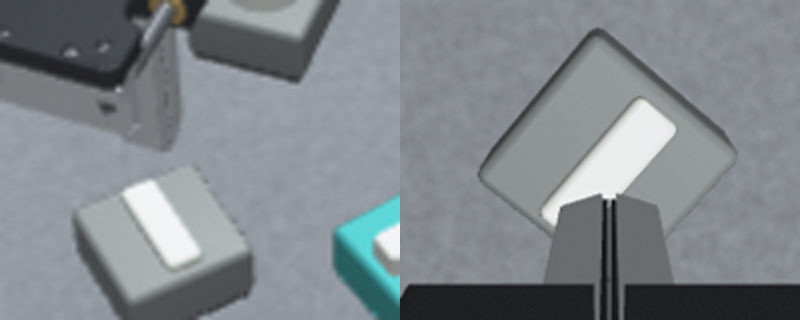

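The bar key stays down: only a thin side wall shows in the side view, and the box has not moved. On to the large button.

Call:
jog_arm --series '[{"x":0.03,"y":-0.003,"z":0,"rx":0,"ry":0,"rz":0},{"x":0.03,"y":-0.003,"z":0,"rx":0,"ry":0,"rz":0},{"x":0.03,"y":-0.003,"z":0,"rx":0,"ry":0,"rz":0},{"x":0.03,"y":-0.003,"z":0,"rx":0,"ry":0,"rz":0},{"x":0.03,"y":-0.002,"z":0,"rx":0,"ry":0,"rz":0},{"x":0.015,"y":0,"z":0,"rx":0,"ry":0,"rz":0},{"x":0,"y":0,"z":0,"rx":0,"ry":0,"rz":0},{"x":0,"y":0,"z":0,"rx":0,"ry":0,"rz":0}]'

```text
time: 7.25
tool_pos: [0.5243, 0.2242, 0.0535]
ee_rot: [-3.123, 0.015, 1.163]
wrist_force: [-0.3, -1.0, 0.1]
width: 0.0004
```

```bash
python3 chk.py .5317 .227 265 160 lg1; python3 two.py sw8 265 160
```

```text
[0.524  0.2239 0.0533] [-3.123  0.015  1.162] 0.0001 [-0.47  0.1  -0.23] 7.3
[0.5241 0.2233 0.0538] [-3.123  0.015  1.161] 0.0003 [ 0.5  -0.72  0.04] 7.35
[0.5245 0.223  0.0545] [-3.124  0.014  1.16 ] 0.0006 [0.47 0.01 1.12] 7.4
need 0.00655905398915922 0.004992282463781168
[261.86992551 165.40232222]
[265.33701688 165.57214045]
[0.5251 0.2229 0.0554] [-3.125  0.013  1.16 ] [-0.44  0.12  0.53] 7.5
```

View pics/sw8.png

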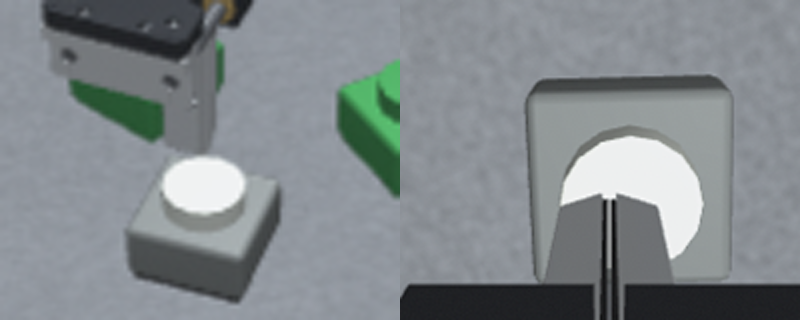

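The tip is beside the far edge of the grey large button. The height sank a little on the way, but it is still clear. I trim the tilt and centre the tip.

Call:
jog_arm --series '[{"x":0.0035,"y":0.002,"z":0,"rx":-0.9,"ry":0.7,"rz":0},{"x":0.003,"y":0.002,"z":0,"rx":0,"ry":0,"rz":0},{"x":0,"y":0,"z":0,"rx":0,"ry":0,"rz":0},{"x":0,"y":0,"z":0,"rx":0,"ry":0,"rz":0}]'

```text
time: 7.83
tool_pos: [0.5324, 0.2252, 0.0567]
ee_rot: [3.138, -0.002, 1.156]
wrist_force: [-0.9, -0.6, 0.3]
width: 0.0007
```

```bash
python3 chk.py .5317 .227 265 160 lg2; python3 two.py sw9 265 160
```

```text
[0.5325 0.2252 0.0568] [ 3.138e+00 -2.000e-03  1.156e+00] 0.0005 [0.13 0.73 0.6 ] 7.8833
[0.5324 0.2253 0.0567] [ 3.138e+00 -2.000e-03  1.156e+00] 0.0001 [-0.08 -0.76  0.26] 7.9333
[0.5323 0.2254 0.0566] [ 3.139e+00 -2.000e-03  1.156e+00] 0.0005 [ 0.68  0.28 -0.61] 7.9833
need 0.0012056095060791867 -0.001229178763087225
[265.59494006 163.74045574]
[265.33701688 165.57214045]
[0.5322 0.2255 0.0564] [ 3.139e+00 -2.000e-03  1.156e+00] [ 0.51  0.32 -0.3 ] 8.0833
```

View pics/sw9.png

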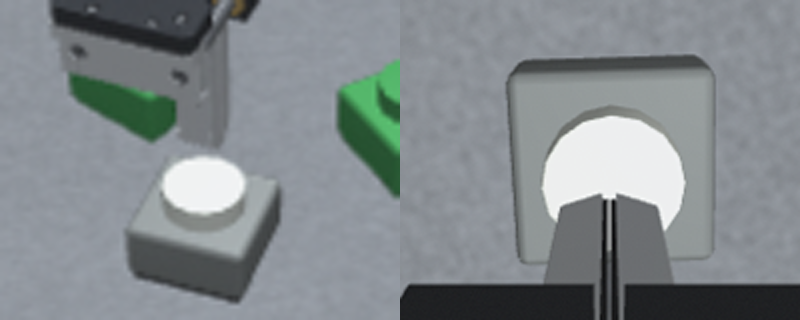

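The tip is now within 2 mm of the button's centre. I go down to reported z of about 0.032; contact is expected near 0.025.

Call:
jog_arm --series '[{"x":0.001,"y":0,"z":0.008,"rx":0,"ry":0,"rz":0},{"x":0,"y":0,"z":0.008,"rx":0,"ry":0,"rz":0},{"x":0,"y":0,"z":0.005,"rx":0,"ry":0,"rz":0},{"x":0,"y":0,"z":0,"rx":0,"ry":0,"rz":0},{"x":0,"y":0,"z":0,"rx":0,"ry":0,"rz":0}]'

```text
time: 8.5
tool_pos: [0.5321, 0.2265, 0.0321]
ee_rot: [3.14, -0.001, 1.157]
wrist_force: [-0.1, -0.6, 0.8]
width: 0.0002
```

```bash
python3 two.py sw10 265 160
```

```text
[0.5322 0.2266 0.0325] [ 3.140e+00 -1.000e-03  1.157e+00] [-0.27 -0.3  -0.43] 8.6
```

View pics/sw10.png

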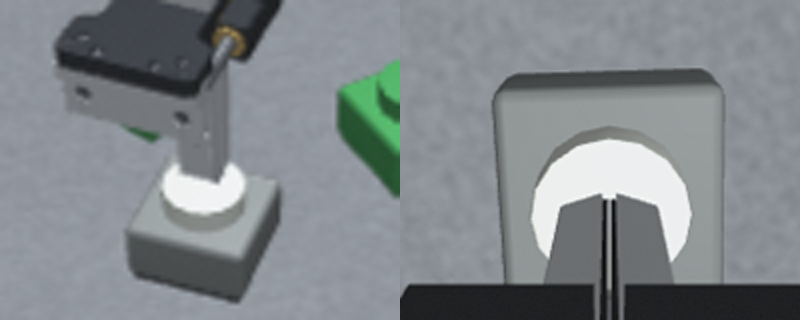

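Both views show the tip above the middle of the button. Pressing in small steps.

Call:
jog_arm --series '[{"x":0,"y":0,"z":0.002,"rx":0,"ry":0,"rz":0},{"x":0,"y":0,"z":0.002,"rx":0,"ry":0,"rz":0},{"x":0,"y":0,"z":0.0015,"rx":0,"ry":0,"rz":0},{"x":0,"y":0,"z":0.0015,"rx":0,"ry":0,"rz":0}]'

```text
time: 8.93
tool_pos: [0.5332, 0.2269, 0.0262]
ee_rot: [3.138, -0.003, 1.157]
wrist_force: [-0.3, 0.6, 1.5]
width: 0.0005
```

Call:
jog_arm --series '[{"x":0,"y":0,"z":0.0015,"rx":0,"ry":0,"rz":0},{"x":0,"y":0,"z":0.0015,"rx":0,"ry":0,"rz":0}]'

```text
time: 9.1
tool_pos: [0.5332, 0.2269, 0.0235]
ee_rot: [3.138, -0.003, 1.157]
wrist_force: [-1.2, -0.1, 1.3]
width: 0.0001
```

Call:
jog_arm --series '[{"x":0,"y":0,"z":0.0015,"rx":0,"ry":0,"rz":0},{"x":0,"y":0,"z":0.001,"rx":0,"ry":0,"rz":0}]'

```text
time: 9.27
tool_pos: [0.5332, 0.2268, 0.0214]
ee_rot: [3.138, -0.003, 1.157]
wrist_force: [-0.1, -0.0, 2.3]
width: 0.0004
```

Call:
jog_arm --series '[{"x":0,"y":0,"z":0.0015,"rx":0,"ry":0,"rz":0},{"x":0,"y":0,"z":0.001,"rx":0,"ry":0,"rz":0}]'

```text
time: 9.43
tool_pos: [0.5332, 0.2268, 0.0194]
ee_rot: [3.138, -0.003, 1.157]
wrist_force: [-0.9, -0.2, 3.3]
width: 0.0006
```

Call:
jog_arm --series '[{"x":0,"y":0,"z":0.001,"rx":0,"ry":0,"rz":0}]'

```text
time: 9.52
tool_pos: [0.5332, 0.2269, 0.0186]
ee_rot: [3.138, -0.003, 1.157]
wrist_force: [-2.4, -1.0, 3.9]
width: 0.0004
```

Call:
jog_arm --series '[{"x":0,"y":0,"z":0.001,"rx":0,"ry":0,"rz":0}]'

```text
time: 9.6
tool_pos: [0.5333, 0.2269, 0.0182]
ee_rot: [3.137, -0.003, 1.157]
wrist_force: [-3.0, -1.0, 8.4]
width: 0.0006
```

```bash
python3 two.py sw11 265 160
```

```text
[0.5333 0.2268 0.0182] [ 3.137e+00 -3.000e-03  1.157e+00] [-1.38 -1.52  5.82] 9.7
```

View pics/sw11.png

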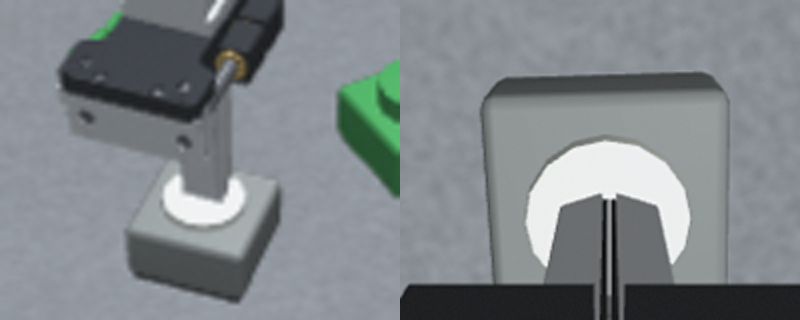

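The button has bottomed: z stops at 0.0182 at about 8 N, and the cap is low in both views. I draw back clear.

Call:
jog_arm --series '[{"x":0,"y":0,"z":-0.003,"rx":0,"ry":0,"rz":0},{"x":0,"y":0,"z":-0.008,"rx":0,"ry":0,"rz":0},{"x":0,"y":0,"z":-0.02,"rx":0,"ry":0,"rz":0},{"x":0,"y":0,"z":-0.025,"rx":0,"ry":0,"rz":0},{"x":0,"y":0,"z":-0.025,"rx":0,"ry":0,"rz":0},{"x":0,"y":0,"z":-0.02,"rx":0,"ry":0,"rz":0},{"x":0,"y":0,"z":0,"rx":0,"ry":0,"rz":0},{"x":0,"y":0,"z":0,"rx":0,"ry":0,"rz":0},{"x":0,"y":0,"z":0,"rx":0,"ry":0,"rz":0}]'

```text
time: 10.45
tool_pos: [0.5329, 0.2267, 0.1211]
ee_rot: [3.138, -0.003, 1.157]
wrist_force: [0.5, -0.0, -0.1]
width: 0.0007
```

Run:
```python
from h import *
from bench import robot,cams
t=cams.snapshot('side');o=robot.get_obs();print(o['tool_pos'],o['wrist_force'],o['time'])
b=cv2.imread('pics/side1.png')[100:420,130:430];a=t['img'][100:420,130:430,::-1]
cv2.imwrite('pics/fin.png',cv2.resize(np.hstack([b,a]),(798,426)))
```

```text
[0.53247584 0.22655138 0.12027538] [ 0.24291668 -0.94316193 -0.5254085 ] 10.5
```

View pics/fin.png

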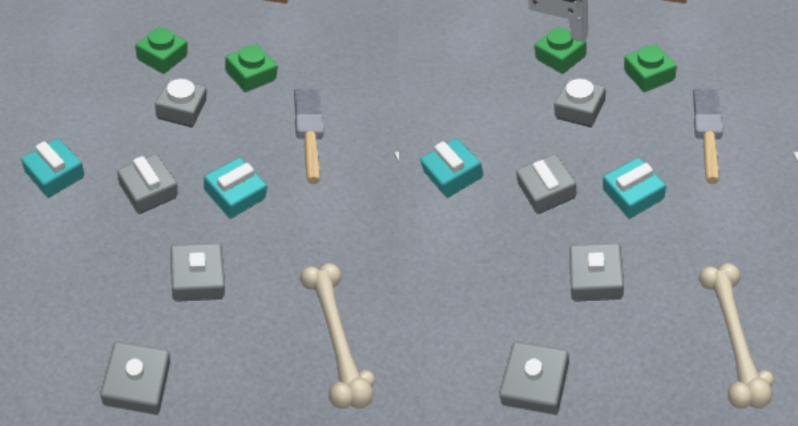

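Comparing before (left) and after (right): the grey bar key at panel (545,175) is down, the large button at (580,90) is up again, and nothing else has moved. Handing in.

```bash
python3 -c "
from bench import ticket;print(ticket.close_job())"
```

```text
the job is handed in; nothing more can be done
None
```

I pressed the grey box's long bar key fully down and left it there. I then pressed the grey box's large round button fully down, let it come up, drew the arm clear and handed the job in at about 10.5 s. No verdict was reported.

- **Forces:** the highest readings were about 13 N on the bar key and 8 N on the large button, under the 25 N limit. The force is only reported at the end of each move, so a short peak in between could have been missed.
- **Last checks:** the final side picture, compared with the first, shows the bar key down and the large button up. The small button and square key are up, and the boxes, bone and brush are where they lay. I compared these by eye, not by measurement. Wrist force was back to near zero.
- **Disagreement:** the reported tool height did not match the side camera. Contact came at a reported z of about 0.025 m, where the cap top should be at 0.050 m, so the true fingertip sits about 25 mm higher than reported. Because of that I found both caps by force and pictures, not by the reported height. From contact to stop, both caps travelled about the expected 8 mm.

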